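# Lift the cranked lever by its balance point and hold it over its stand

### The arm

A 6-joint arm with a two-finger parallel gripper is mounted at the origin on a cart in front of the work surface, level with it; the furniture and walls round the work are solid. World frame = base frame: x ahead of the robot, y to its left, z up, the work surface at z = 0. Lengths are in m, angles in degrees, forces in N, time in s.
With the tool pointing down it reaches from about 0.375 to 0.75 m from the base axis. Payload 9 kg.
Tool frame: the origin (TCP) lies between the finger pads, 19 mm behind the fingertips; this is the grasp point; z points along the fingers, y is the line along which they close (so a half turn about z gives the same grasp; the last joint's range is limited). The gripper opens to 85 mm and grips with 20 to 120 N. Pads are 22 mm wide; open, the fingers measure 114 mm over their backs; the gripper's body (76 mm by 85 mm) begins 54 mm behind the grasp point. The pads swing forward as they close: fully open they stand 13 mm farther back than shut.
Start: joints at [-82.202, 5.964, 5.575, 89.605, 0, 77.527], TCP at [0.208, -0.563, 0.25] pointing down, gripper open.
Joint ranges: [-171.21, 171.21], [-48.23, 106.86], [-62.78, 66.21], [-105.2, 120.99], [-86.42, 89.51], [-180, 180]. Speed limits (degrees/s): [127.2, 127.2, 147.25, 180, 180, 180].

### API

Orientations are given as [roll, pitch, yaw] about the fixed x, y, z axes, in that order (R = Rz(yaw) Ry(pitch) Rx(roll)).
In Python, from workcell import read_state, viewer, job_done, spotter gives the robot as it stands. The module is installed in compiled form; this text tells all that it offers.
- The arm moves only by the tool move_arm, never from a script. Its arguments are lists of equal length, an entry for each row: "linear": the shift along the tool's x, y, z in mm, a list of three; "yaw": the turn about the tool's z in degrees; "jaw": the closure, from -1 (fully open) to 1 (shut), so that 0 is half open. A call has 1 to 20 rows; each row is the pose to reach, as a shift and turn from the pose commanded when the call began, along the tool's axes at that moment; what a row does not reach only later rows make up. A row lasts 1/12 s, in which the tool goes at most 41.7 mm and 7.16 degrees, less where a joint would pass 70% of its speed; a pose out of reach is approached as far as the arm can. A call with a gripper value outside its range is refused whole. The fingers move at their own pace and stop on an object; the grip force is fixed at half the most. Time passes only in rows, so rows that repeat a pose let the fingers close. It gives the time, the measured TCP pose, the force, the opening and the grip force at its end, in the units of the state.
- read_state(): the state, without advancing time (a new reading comes with each control period).
- viewer.read_camera(name): name is "scene" or "top" or "wrist"; returns a dict with "pixels" (420x560x3 uint8, red, green, blue), "range_z" (420x560 float32, m along the optical axis (not along the pixel's ray), 0 where there is no reading), "fx", "fy", "cx", "cy" (pixels), "T" (4x4, takes a point from camera to world coordinates). Camera axes: x right, y down, z forward; pixel columns grow to the right and rows downward; lengths in m; the calibration is good to about 2 mm. The wrist camera is an equidistant fisheye: a pixel r from the principal point sees the ray r / f radians off the axis. A picture is of the moment at which its call begins.
- job_done(): hands the job in; it is judged then, once.
Trained networks look in a picture, given as the dict that the camera call returned (one of the last four; its "shot" number tells which), for a name from the list of things; names that differ only in an ending like _2 or _b are one class to them, and where a whole thing is asked for, a point or a joint stands for the part that bears it (a point fixed in the world has none). Each returns a list of dicts, best first, with "conf" (0 to 1); they miss things now and then, are a little off and sometimes report something else, mostly with a low value. They report only what shows in the picture. A call takes as long as a camera call. They do not tell look-alikes from the thing itself.
- spotter.trace(picture, label): "mask" (420x560 bool, what is visible of it) and "pixel" ([column, row] in pixels, amid what is visible of it).
The state is a dict: "t": time; "joint_positions": joint angles; "qvel": joint speeds; "joint_torque": joint torques, N m; "tool_pos": TCP position; "tcp_rot": TCP orientation; "contact_force": force on the tool from outside, world axes, zero at the start; "moment": the same for the moment, N m; "opening": finger opening in m; "finger_force": force on a finger pad.
Only numpy, scipy, OpenCV 4.12 (cv2) and the standard library are available. Lean on these libraries where they do the work, as an engineer would, in place of code of your own. Each camera call takes 0.05 s, during which the arm holds its last target. There are 200 camera calls.

### The job

The green cranked lever is to go back on its grey stand, but a solder spool has been left on the base of the stand: first put the spool upright on the bench top, off the stand, and let go of it. Then pick up the lever by its arm at the balance point, close to the heavy boss, and without touching the stand with it hold it level above the stand, boss hole straight above the thick stud and small eye straight above the thin pin, about 4 cm clear of their tips. Finish while still holding it there, still and level, not lowered and not let go, and leave the flux jar, the battery and the screwdriver where they are.

Things in the scene. Friction and masses are not known exactly. Their poses are not given: they have to be found in the camera images.
- lever: loose green cast lever lying flat, 0.4 to 0.65 kg. Boss (44 dia, 35.5 high, 20 mm hole) at x -46, y 0 mm; straight arm, 14 wide, 4 to 30 mm above the underside, from x -25 to +45; then bends 0.32 rad towards +y (4 to 24 mm high) to an eye (27 dia, 24 high, 12 mm hole) at x +120, y +22. Origin under the balance point, at underside level (on the bench z 0), z up. Grip across the arm, along y
- lever_balance (a point): balance point of the lever: on the middle line of its straight arm, 46 mm from the axis of the boss, 17 mm above the underside, straight above the body's origin
- lever_boss (a point): the centre of the boss hole, at the underside of the lever
- lever_eye (a point): the centre of the small eye's hole, at the underside of the lever
- stand: fixed grey base plate 240 x 90 x 12 mm on the bench, with a steel stud (18 dia) and a pin (10 dia), tips 46 mm above the bench, each on a wider shoulder 9 mm high. Origin at bench level; its axes are those of the seated lever: stud at x -46, y 0 mm, pin at x +120, y +22 (as boss and eye in the lever's frame); plate from x -83 to +157, y -39 to +51
- stud_top (a point): centre of the tip of the thick stud, 46 mm above the bench
- pin_top (a point): centre of the tip of the thin pin, 46 mm above the bench
- spool: loose blue-flanged spool of solder, 52 mm in diameter, 36 mm high, 0.15 to 0.29 kg, standing upright on the stand's base plate between stud and pin; origin at the centre of its underside (12 mm above the bench at the start), z up along its axis
- flux: bystander: small white and orange flux jar with a blue and orange lid, 28 mm in diameter, 40 mm high, standing beyond the lever; origin at the centre of its underside
- battery: bystander: orange and black battery cell 14 mm thick, 52 mm long along its y, lying on the bench between lever and stand; origin under its middle
- driver: bystander: red-handled precision screwdriver 155 mm long along its y (handle towards +y), 15 mm thick, lying right of the stand; origin under its middle
There are look-alikes about, which are no part of the job. What is meant by the spool is not red or turquoise, and is the larger of those in its own colour.

How it is judged:
By the outcome, as a careful person would: the job done as asked, in the order asked, and still so for the second after the job is handed in, while the arm keeps its last pose, push and grip.
It also fails if it takes over 46 s, if anything falls off the work surface, if the arm or the gripper's body presses on something with over 40 N, if the wrist force passes 120 N, or if a joint passes its speed limit or range.

## Working session

There is one attempt and no reset: what is moved stays moved. The work goes in short steps, Python scripts to look and compute and a tool call to move; the robot and the scene stay as the last step left them, time stands still between calls to the robot, and variables do not carry over. Pictures are saved under pics/ and viewed, at most 10 in all, crops included, and the job is handed in when it is done.

Besides the shell and the picture viewer there is one more tool, called after "Request:" by a JSON object that holds its "api" and its "payload", one argument or row to a line. move_arm: Moves the arm, as the interface text tells. Its arguments: {"type":"object","properties":{"linear":{"type":"array"},"yaw":{"type":"array"},"jaw":{"type":"array"}},"required":["linear","yaw","jaw"]}

```bash
mkdir -p pics
cat > h.py <<'E'
import numpy as np, cv2
from workcell import read_state, viewer, job_done, spotter
from scipy.spatial.transform import Rotation as Ro
def shot(n,save=None):
    p=viewer.read_camera(n)
    if save: cv2.imwrite(f'pics/{save}.png',p['pixels'][:,:,::-1])
    return p
def cloud(p):
    z=p['range_z'];v,u=np.mgrid[:420,:560]
    X=np.stack([(u-p['cx'])/p['fx']*z,(v-p['cy'])/p['fy']*z,z,np.ones_like(z)],-1)
    W=(X@np.array(p['T']).T)[...,:3]; W[z==0]=np.nan
    return W
E
python3 - <<'E'
from h import *
print(read_state())
for n in('top','scene'):
    p=shot(n,n); W=cloud(p); np.save(n+'.npy',W); np.save(n+'_px.npy',p['pixels'])
    print(n,np.round(p['T'],3).tolist(),p['fx'])
    for l in('lever','stand','spool','flux','battery','driver','lever_boss','lever_eye','stud_top','pin_top'):
        for d in spotter.trace(p,l):
            m=d['mask'];w=W[m];w=w[~np.isnan(w[:,0])]
            print(n,l,round(d['conf'],2),np.round(d['pixel']),m.sum(),np.round(np.median(w,0),3) if len(w) else None, np.round(np.percentile(w,98,axis=0)[2],3) if len(w) else None)
E
```

```text
{'t': 0.0, 'joint_positions': array([-8.22028770e+01,  5.99929343e+00,  5.52624006e+00,  8.96040778e+01,
        5.62286290e-04,  7.75281553e+01]), 'qvel': array([ 0.00930741, -0.03270525, -0.01420022,  0.06511431,  0.0355444 ,
        0.03385603]), 'joint_torque': array([-1.46173646e-03, -5.56933880e+01,  5.03645754e+01,  1.71046337e-02,
       -3.16684318e-04,  2.10231022e-06]), 'tool_pos': array([ 0.20783946, -0.56252278,  0.24920754]), 'tcp_rot': array([-1.79924810e+02, -1.72062407e-02,  2.02689560e+01]), 'contact_force': array([ 0.18402737, -0.08870394,  0.35379293]), 'moment': array([ 0.01773125,  0.00573216, -0.033582  ]), 'finger_force': 0.0, 'opening': 0.08513786231843604}
top [[-0.011, -0.997, 0.082, 0.468], [-1.0, 0.013, 0.019, -0.089], [-0.02, -0.082, -0.996, 1.286], [0.0, 0.0, 0.0, 1.0]] 442.963456607035
top lever 0.79 [194. 238.] 498 [0.501 0.182 0.029] 0.04
top stand 0.72 [296. 240.] 2504 [ 0.489 -0.109  0.013] 0.048
top spool 0.76 [338. 191.] 295 [ 0.626 -0.236  0.037] 0.043
top spool 0.62 [301. 231.] 293 [ 0.511 -0.124  0.049] 0.054
top spool 0.56 [374. 184.] 160 [ 0
[... 809 characters left out ...]
0.094  0.013] 0.04
scene spool 0.77 [324. 220.] 527 [ 0.505 -0.111  0.039] 0.05
scene spool 0.71 [262. 245.] 270 [0.568 0.026 0.021] 0.028
scene spool 0.71 [323. 179.] 179 [ 0.642 -0.323  0.02 ] 0.029
scene spool 0.59 [305. 193.] 371 [ 0.621 -0.223  0.025] 0.038
scene spool 0.16 [235. 292.] 1815 [0.496 0.188 0.022] 0.036
scene flux 0.57 [171. 254.] 290 [0.694 0.151 0.026] 0.042
scene battery 0.55 [316. 277.] 194 [0.42  0.046 0.012] 0.016
scene lever_boss 0.64 [237. 293.] 1787 [0.49  0.188 0.023] 0.036
scene lever_eye 0.57 [236. 293.] 1711 [0.488 0.188 0.023] 0.036
scene stud_top 0.77 [337. 238.] 2431 [ 0.477 -0.095  0.013] 0.041
scene pin_top 0.73 [334. 237.] 2341 [ 0.476 -0.096  0.013] 0.04
```

View pics/top.png

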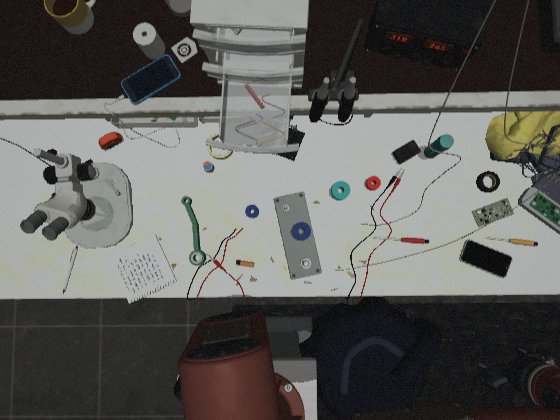

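View pics/scene.png

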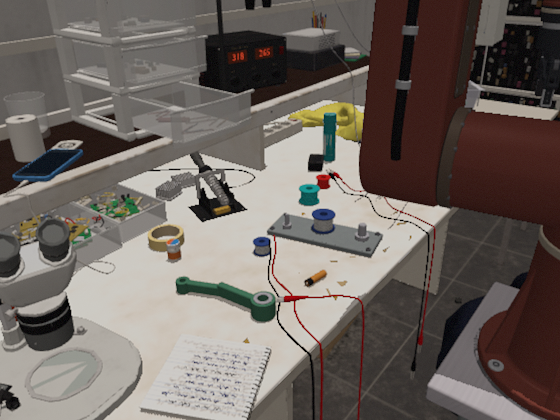

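Spool candidates in the top view are turquoise (338,191), blue on the stand (301,231), red (374,184) and small blue (253,213). The one meant is the blue at (301,231): it isn't red or turquoise, it is the larger of the two blues, and it stands on the base plate. I'll confirm it with a crop and fit the poses.

```bash
cat > fit.py <<'E'
from h import *
from scipy.spatial import cKDTree
from scipy.optimize import minimize
g=np.mgrid[-75:140:1.,-30:45:1.].reshape(2,-1).T/1000
def seg(P,a,b):
    a,b=np.array(a),np.array(b);t=np.clip((P-a)@(b-a)/((b-a)@(b-a)),0,1);return np.linalg.norm(P-a-t[:,None]*(b-a),axis=1)
d=np.minimum.reduce([np.linalg.norm(g-[-.046,0],axis=1)-.022,seg(g,[-.046,0],[.05,0])-.007,seg(g,[.05,0],[.12,.022])-.007,np.linalg.norm(g-[.12,.022],axis=1)-.0135])
hole=(np.linalg.norm(g-[-.046,0],axis=1)<.01)|(np.linalg.norm(g-[.12,.022],axis=1)<.006)
LEV=g[(d<0)&~hole]
def fit(P,M,x0):
    tp=cKDTree(P)
    def f(x):
        c,s=np.cos(x[2]),np.sin(x[2]);Q=M@np.array([[c,s],[-s,c]])+x[:2]
        a=cKDTree(Q).query(P)[0];b=tp.query(Q)[0]
        return 1e3*(np.minimum(a,.02).mean()+np.minimum(b,.02).mean())
    r=minimize(f,x0,method='Nelder-Mead',options=dict(initial_simplex=[x0,x0+np.array([.01,0,0]),x0+np.array([0,.01,0]),x0+np.array([0,0,.1])],xatol=1e-5,fatol=1e-4))
    return r.x,r.fun
def tf(x,p): c,s=np.cos(x[2]),np.sin(x[2]);return np.array([[c,-s],[s,c]])@p+x[:2]
E
python3 - <<'E'
from fit import *
W=np.load('top.npy');px=np.load('top_px.npy')
hsv=cv2.cvtColor(px,cv2.COLOR_RGB2HSV).astype(int)
a=(W[...,0]>.35)&(W[...,0]<.68)
m=a&(W[...,1]>.1)&(W[...,1]<.27)&(hsv[...,0]>55)&(hsv[...,0]<90)&(hsv[...,1]>60)
P=W[m][:,:2];print(len(P),P.min(0),P.max(0))
for y in(0.,.2,-.2):
    x,e=fit(P,LEV,np.array([P[:,0].mean(),P[:,1].mean(),y]));print('lever',np.round(x,4),np.degrees(x[2]),e,'boss',tf(x,[-.046,0]),'eye',tf(x,[.12,.022]))
s=a&(W[...,1]<-.0)&(W[...,1]>-.22)&(W[...,2]>.006)&(W[...,2]<.06)
n,l,st,c=cv2.connectedComponentsWithStats(s.astype(np.uint8));k=1+st[1:,4].argmax();s=l==k
P=W[s];r=cv2.minAreaRect((P[:,:2]*1000).astype(np.float32));print('stand',r,len(P))
t=s&(W[...,2]>.03);n,l,st,c=cv2.connectedComponentsWithStats(t.astype(np.uint8))
for k in range(1,n):
    q=W[l==k];print(np.round(c[k]),st[k,4],np.round(q.mean(0),4),(q[:,:2].max(0)+q[:,:2].min(0))/2,q[:,2].max())
c=cv2.resize(px[150:310,150:400],None,fx=3,fy=3,interpolation=cv2.INTER_CUBIC);cv2.imwrite('pics/crop.png',c[:,:,::-1])
E
```

```text
380 [0.42191675 0.11034206] [0.61368853 0.21910048]
lever [0.4856 0.1768 0.0788] 4.513264983046926 2.0553595403041984 boss [0.43978168 0.1731335 ] eye [0.60353576 0.20812781]
lever [0.4857 0.1768 0.0788] 4.5143359157497365 2.05531037903761 boss [0.43981288 0.17313265] eye [0.60356631 0.20813002]
lever [0.4857 0.1768 0.0788] 4.514240929100922 2.0553073811674665 boss [0.43981078 0.17313357] eye [0.60356426 0.20813067]
stand ((500.6531982421875, -112.0927734375), (242.0027313232422, 95.5557632446289), 12.25583553314209) 2616
[286. 208.] 12 [ 0.5776 -0.0792  0.0461] [ 0.5777466 -0.0792149] 0.052190238812853895
[301. 231.] 242 [ 0.5108 -0.1229  0.0495] [ 0.51092509 -0.12171542] 0.05522625422250238
[306. 264.] 32 [ 0.4207 -0.1329  0.0476] [ 0.42067439 -0.13296902] 0.05203504077514598
```

View pics/crop.png

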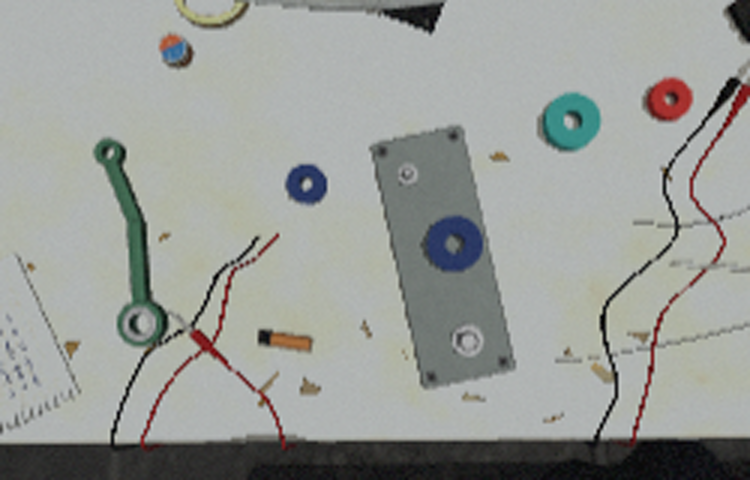

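The crop shows the large blue spool at crop (453,243), on the plate between the stud (467,340) and the pin (408,174). The smaller blue one at (306,184) stands on the bench. I'm moving above the spool with the jaws closing along the stand's long axis (tool yaw about 102°).

Request:
{"api": "move_arm", "payload": {
  "linear": [
    [437,-308,60],
    [437,-308,60],
    [437,-308,60],
    [437,-308,60],
    [437,-308,60],
    [437,-308,60],
    [437,-308,60],
    [437,-308,60],
    [437,-308,60],
    [437,-308,60],
    [437,-308,60],
    [437,-308,60],
    [437,-308,60],
    [437,-308,60],
    [437,-308,60],
    [437,-308,60],
    [437,-308,60],
    [437,-308,60],
    [437,-308,60],
    [437,-308,60]
  ],
  "yaw": [-82,-82,-82,-82,-82,-82,-82,-82,-82,-82,-82,-82,-82,-82,-82,-82,-82,-82,-82,-82],
  "jaw": [-1,-1,-1,-1,-1,-1,-1,-1,-1,-1,-1,-1,-1,-1,-1,-1,-1,-1,-1,-1]
}}

```text
t: 2.77
tool_pos: [0.5109, -0.1234, 0.1902]
tcp_rot: [180.0, 0.0, 102.2]
contact_force: [0.5, -0.4, -0.1]
opening: 0.0854
finger_force: 0.0
```

```bash
cat >> h.py <<'E'
def wcloud(p):
    z=p['range_z'];v,u=np.mgrid[:420,:560];dx,dy=u-p['cx'],v-p['cy'];r=np.hypot(dx,dy)+1e-9
    th=r/p['fx'];k=np.tan(np.minimum(th,1.4))/r
    W=(np.stack([dx*k*z,dy*k*z,z,np.ones_like(z)],-1)@np.array(p['T']).T)[...,:3];W[(z==0)|(th>1.3)]=np.nan
    return W
E
python3 - <<'E'
from h import *
s=read_state();print(s['t'],s['tool_pos'],s['tcp_rot'],s['joint_positions'])
p=shot('wrist','w1');W=wcloud(p);np.save('w1.npy',W);print(p['fx'],np.round(p['T'],3).tolist())
for d in spotter.trace(p,'spool'):
    w=W[d['mask']];w=w[~np.isnan(w[:,0])];print(round(d['conf'],2),d['pixel'],np.round(np.median(w,0),4),np.round(np.percentile(w,[2,98],axis=0),4).tolist())
a=(W[...,0]>.38)&(W[...,0]<.62)&(W[...,1]>-.2)&(W[...,1]<-.03)&(W[...,2]>.03)&(W[...,2]<.06)
n,l,st,c=cv2.connectedComponentsWithStats(a.astype(np.uint8))
for k in range(1,n):
    if st[k,4]>30:
        q=W[l==k];q=q[q[:,2]>np.percentile(q[:,2],95)-.008];print(np.round(c[k]),st[k,4],np.round(q.mean(0),4),np.round((q.max(0)+q.min(0))/2,4))
E
```

```text
2.7667 [ 0.51085809 -0.12339401  0.19015574] [1.79989437e+02 1.57219002e-02 1.02180009e+02] [-2.78527036e+01 -7.31252740e+00 -1.38221080e+01  8.34722185e+01
 -5.24331476e-03  4.99672853e+01]
325.19226210127806 [[0.978, 0.2, 0.066, 0.495], [0.21, -0.928, -0.309, -0.044], [-0.0, 0.316, -0.949, 0.314], [0.0, 0.0, 0.0, 1.0]]
0.94 [286.5, 200.2] [ 0.5131 -0.1189  0.048 ] [[0.4901, -0.1441, 0.0143], [0.5361, -0.097, 0.0495]]
0.92 [353.3, 364.2] [ 0.6451 -0.3189  0.016 ] [[0.6316, -0.3381, 0.0005], [0.6663, -0.3107, 0.0282]]
0.77 [361.0, 307.5] [ 0.6185 -0.2305  0.0347] [[0.6041, -0.2564, 0.0016], [0.6413, -0.2105, 0.0373]]
0.62 [382.2, 60.4] [0.5718 0.0178 0.0258] [[0.5559, 0.0015, 0.0014], [0.5901, 0.035, 0.0274]]
[372. 168.] 134 [ 0.5802 -0.0777  0.0447] [ 0.5807 -0.078   0.0436]
[287. 201.] 2614 [ 0.5133 -0.121   0.0481] [ 0.5135 -0.1217  0.046 ]
[187. 190.] 369 [ 0.4242 -0.1315  0.0452] [ 0.4235 -0.1322  0.0437]
```

View pics/w1.png

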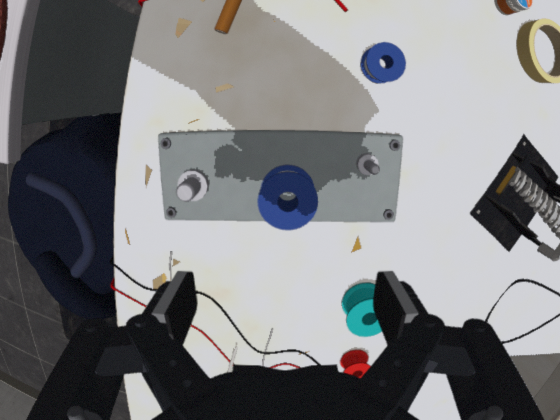

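The wrist view shows the large blue spool at (287,197) on the plate, the stud at (187,187) and the pin at (370,165). The spool is centred at about (0.513, -0.121). I'll descend, grip and lift.

Request:
{"api": "move_arm", "payload": {
  "linear": [
    [2,3,30],
    [2,3,60],
    [2,3,90],
    [2,3,115],
    [2,3,135],
    [2,3,148],
    [2,3,155],
    [2,3,155],
    [2,3,155],
    [2,3,155],
    [2,3,155],
    [2,3,155],
    [2,3,155],
    [2,3,155],
    [2,3,155],
    [2,3,155],
    [2,3,155],
    [2,3,155]
  ],
  "yaw": [0,0,0,0,0,0,0,0,0,0,0,0,0,0,0,0,0,0],
  "jaw": [-1,-1,-1,-1,-1,-1,-1,-1,-1,1,1,1,1,1,1,1,1,1]
}}

```text
t: 4.37
tool_pos: [0.5144, -0.1204, 0.0365]
tcp_rot: [179.9, 0.1, 102.3]
contact_force: [-3.3, 0.7, 7.3]
opening: 0.0502
finger_force: 63.0
```

Request:
{"api": "move_arm", "payload": {
  "linear": [
    [0,0,-15],
    [0,0,-35],
    [0,0,-50],
    [-20,-10,-55],
    [-50,-25,-55],
    [-75,-38,-55],
    [-88,-43,-50],
    [-88,-43,-30],
    [-88,-43,-12],
    [-88,-43,0],
    [-88,-43,6],
    [-88,-43,9],
    [-88,-43,9],
    [-88,-43,9]
  ],
  "yaw": [0,0,0,0,0,0,0,0,0,0,0,0,0,0],
  "jaw": [1,1,1,1,1,1,1,1,1,1,1,1,1,1]
}}

```text
t: 5.53
tool_pos: [0.4908, -0.2151, 0.0267]
tcp_rot: [180.0, 0.0, 102.3]
contact_force: [0.6, -0.1, -1.9]
opening: 0.0502
finger_force: 63.1
```

Run:
```python
from h import *
p=shot('wrist','w2');W=wcloud(p)
for d in spotter.trace(p,'spool')[:5]:
    w=W[d['mask']];w=w[~np.isnan(w[:,0])];print(round(d['conf'],2),d['pixel'],np.round(np.median(w,0),4),np.round(np.percentile(w,[2,98],axis=0),4).tolist())
```

```text
0.73 [496.6, 329.6] [ 0.6206 -0.2226  0.028 ] [[0.6047, -0.2466, 0.0009], [0.6519, -0.2096, 0.037]]
0.55 [287.9, 295.0] [ 0.4908 -0.2084  0.038 ] [[0.4682, -0.2389, 0.0042], [0.515, -0.1911, 0.0394]]
0.48 [425.1, 414.7] [ 0.634  -0.3263  0.0037] [[0.5376, -0.336, 0.0001], [0.6368, -0.2078, 0.0976]]
```

Request:
{"api": "move_arm", "payload": {
  "linear": [
    [0,0,1.5],
    [0,0,2.5],
    [0,0,2.5]
  ],
  "yaw": [0,0,0],
  "jaw": [1,1,1]
}}

```text
t: 5.88
tool_pos: [0.4908, -0.2154, 0.0245]
tcp_rot: [180.0, 0.1, 102.3]
contact_force: [-1.6, 2.6, 4.0]
opening: 0.0502
finger_force: 63.8
```

Request:
{"api": "move_arm", "payload": {
  "linear": [
    [0,0,0],
    [0,0,0],
    [0,0,0],
    [0,0,0],
    [0,0,0],
    [0,0,-5],
    [0,0,-25],
    [0,0,-65],
    [0,0,-105],
    [0,0,-145],
    [0,0,-175],
    [0,0,-175]
  ],
  "yaw": [0,0,0,0,0,0,0,0,0,0,0,0],
  "jaw": [-0.4,-0.5,-0.6,-0.8,-1,-1,-1,-1,-1,-1,-1,-1]
}}

```text
t: 6.88
tool_pos: [0.4926, -0.2168, 0.2063]
tcp_rot: [179.6, 0.5, 102.3]
contact_force: [1.0, -0.7, 0.7]
opening: 0.0856
finger_force: 0.0
```

Run:
```python
from h import *
p=shot('wrist','w3');W=wcloud(p)
for d in spotter.trace(p,'spool')[:5]:
    w=W[d['mask']];w=w[~np.isnan(w[:,0])];print(round(d['conf'],2),d['pixel'],np.round(np.median(w,0),4),np.round(np.percentile(w,[2,98],axis=0),4).tolist())
cur=read_state();print(cur['tool_pos'],cur['tcp_rot'])
```

```text
0.77 [284.9, 191.1] [ 0.4914 -0.2145  0.036 ] [[0.4688, -0.2395, 0.0024], [0.5141, -0.192, 0.0376]]
0.66 [405.5, 231.5] [ 0.6238 -0.2318  0.0357] [[0.6048, -0.2568, 0.0023], [0.6506, -0.2105, 0.0374]]
0.45 [407.6, 0.1] [0.5769 0.0039 0.0029] [[0.5653, 0.0, 0.0005], [0.5897, 0.0106, 0.0261]]
[ 0.49105171 -0.21563595  0.20022304] [1.79883952e+02 1.40837177e-01 1.02270588e+02]
```

View pics/w3.png

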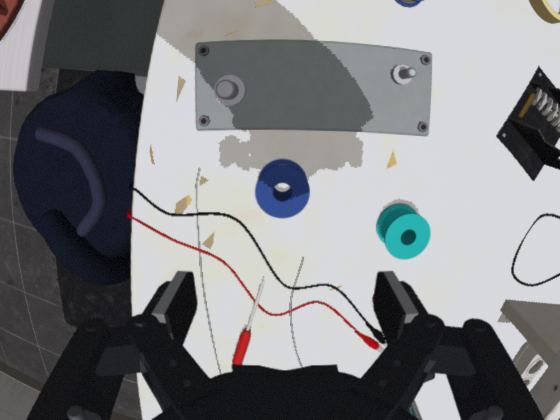

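The spool stands upright on the bench at pixel (283,188), clear of the stand. Next I move above the lever at tool yaw about 184.5°.

Request:
{"api": "move_arm", "payload": {
  "linear": [
    [385,78,0],
    [385,78,0],
    [385,78,0],
    [385,78,0],
    [385,78,0],
    [385,78,0],
    [385,78,0],
    [385,78,0],
    [385,78,0],
    [385,78,0],
    [385,78,0],
    [385,78,0],
    [385,78,0],
    [385,78,0],
    [385,78,0],
    [385,78,0]
  ],
  "yaw": [-82,-82,-82,-82,-82,-82,-82,-82,-82,-82,-82,-82,-82,-82,-82,-82],
  "jaw": [-1,-1,-1,-1,-1,-1,-1,-1,-1,-1,-1,-1,-1,-1,-1,-1]
}}

```text
t: 8.32
tool_pos: [0.4845, 0.1773, 0.198]
tcp_rot: [-180.0, -0.0, -175.9]
contact_force: [0.1, 0.1, 0.2]
opening: 0.0854
finger_force: 0.0
```

```bash
cat > lev.py <<'E'
from fit import *
def levfit(W,px,x0):
    hsv=cv2.cvtColor(px,cv2.COLOR_RGB2HSV).astype(int)
    m=(hsv[...,0]>50)&(hsv[...,0]<95)&(hsv[...,1]>60)&~np.isnan(W[...,0])&(np.hypot(W[...,0]-x0[0],W[...,1]-x0[1])<.16)
    n,l,st,c=cv2.connectedComponentsWithStats(m.astype(np.uint8));m=l==1+st[1:,4].argmax()
    return m
E
python3 - <<'E'
from lev import *
p=shot('wrist','w4');W=wcloud(p);cur=read_state();print(cur['t'],cur['tool_pos'],cur['tcp_rot'],cur['joint_positions'])
m=levfit(W,p['pixels'],np.array([.486,.177]))
P=W[m];top=P[P[:,2]>.018]   # upper faces
print(m.sum(),len(top),np.percentile(P[:,2],[5,50,98]))
x,e=fit(top[:,:2],LEV,np.array([.486,.177,.08]));print(x,np.degrees(x[2]),e,tf(x,[-.046,0]),tf(x,[.12,.022]))
b=W[(W[...,2]>.0325)&(np.hypot(W[...,0]-.44,W[...,1]-.173)<.04)];print('bosstop',len(b),(b.min(0)+b.max(0))/2,b.max(0)-b.min(0))
v=(W[...,2]>.020)&(W[...,2]<.03)&(np.hypot(W[...,0]-.6035,W[...,1]-.208)<.02);b=W[v];print('eye',len(b),(b.min(0)+b.max(0))/2,b.max(0)-b.min(0))
# arm centreline: top face z 26..33 
xx=np.cos(x[2])*(W[...,0]-x[0])+np.sin(x[2])*(W[...,1]-x[1]);yy=-np.sin(x[2])*(W[...,0]-x[0])+np.cos(x[2])*(W[...,1]-x[1])
for a in(-.018,-.008,.002,.012,.022,.032):
    k=(W[...,2]>.027)&(W[...,2]<.034)&(abs(xx-a)<.005)&(abs(yy)<.02);print(a,k.sum(),np.round(np.percentile(yy[k],[2,50,98]),4))
E
```

```text
8.3667 [0.48462485 0.17736809 0.19818782] [-1.79994976e+02 -2.38186244e-02 -1.75836460e+02] [ 5.56015170e+00 -8.97793945e+00 -1.45101121e+01  8.44917614e+01
 -4.44204453e-03  1.39661145e+00]
2662 2565 [0.02043086 0.02963071 0.03499756]
[0.48772285 0.17935473 0.07818041] 4.479407417088581 1.3182778505645931 [0.44186336 0.17576209] [0.60563809 0.21065962]
bosstop 12770 [0.44955539 0.1750259  0.15709064] [0.05721152 0.05763674 0.24916963]
eye 427 [0.6011272  0.20898205 0.02312761] [0.03490584 0.02552264 0.00594077]
-0.018 161 [-0.0072 -0.0007  0.0058]
-0.008 153 [-0.0073 -0.0008  0.0058]
0.002 153 [-0.0074 -0.0008  0.0058]
0.012 145 [-0.0075 -0.0009  0.0058]
0.022 143 [-0.0077 -0.0009  0.0058]
0.032 141 [-0.0078 -0.001   0.0058]
```

View pics/w4.png

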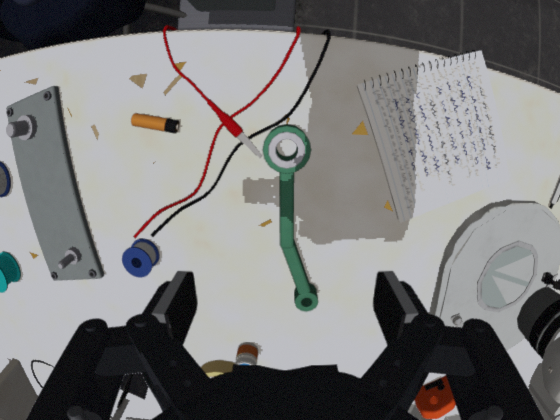

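The wrist view shows the boss at (288,148), the straight arm from (287,170) to (287,245) and the eye at (306,296). The lever origin is at about (0.488, 0.179), yaw 4.3°. I'll descend onto the balance point and grip.

Request:
{"api": "move_arm", "payload": {
  "linear": [
    [-3,1,35],
    [-3,1,70],
    [-3,1,105],
    [-3,1,135],
    [-3,1,155],
    [-3,1,167],
    [-3,1,174],
    [-3,1,174],
    [-3,1,174],
    [-3,1,174],
    [-3,1,174],
    [-3,1,174],
    [-3,1,174],
    [-3,1,174],
    [-3,1,174],
    [-3,1,174],
    [-3,1,174],
    [-3,1,174],
    [-3,1,174],
    [-3,1,174]
  ],
  "yaw": [0,0,0,0,0,0,0,0,0,0,0,0,0,0,0,0,0,0,0,0],
  "jaw": [-1,-1,-1,-1,-1,-1,-1,-0.5,0,0.3,0.5,0.6,0.7,1,1,1,1,1,1,1]
}}

```text
t: 10.03
tool_pos: [0.4882, 0.1791, 0.0254]
tcp_rot: [180.0, 0.1, -175.7]
contact_force: [-1.1, 1.4, 6.2]
opening: 0.0128
finger_force: 59.4
```

Request:
{"api": "move_arm", "payload": {
  "linear": [
    [0,0,-5],
    [0,0,-15],
    [0,0,-30],
    [0,0,-55],
    [0,0,-85],
    [0,0,-115],
    [0,0,-135],
    [0,0,-140],
    [0,0,-140],
    [0,0,-140]
  ],
  "yaw": [0,0,0,0,0,0,0,0,0,0],
  "jaw": [1,1,1,1,1,1,1,1,1,1]
}}

```text
t: 10.87
tool_pos: [0.4871, 0.1788, 0.1633]
tcp_rot: [-180.0, -0.1, -175.7]
contact_force: [-0.7, 0.0, -4.8]
opening: 0.0126
finger_force: 58.8
```

```bash
cat >> lev.py <<'E'
def plane(W,m):
    Q=W[m];o=Q.mean(0)
    A=np.c_[Q[:,:2]-o[:2],np.ones(len(Q))];k=np.linalg.lstsq(A,Q[:,2],rcond=None)[0];return k
def report(p,cur,yaw0):
    W=wcloud(p);t=cur['tool_pos'];m=levfit(W,p['pixels'],t)
    P=W[m];zu=t[2]-.0254;P=P[P[:,2]>zu+.017]
    x,e=fit(P[:,:2],LEV,np.array([t[0],t[1],yaw0]))
    X=W[...,:2]-x[:2];c,s=np.cos(x[2]),np.sin(x[2]);L=np.stack([c*X[...,0]+s*X[...,1],-s*X[...,0]+c*X[...,1]],-1)
    rb=np.hypot(L[...,0]+.046,L[...,1]);re=np.hypot(L[...,0]-.12,L[...,1]-.022)
    z=W[...,2]-zu
    B=(rb>.012)&(rb<.020)&(z>.025)&(z<.045);E=(re<.011)&(re>.008)&(z>.012)&(z<.035)
    Ar=(abs(L[...,1])<.005)&(L[...,0]>.02)&(L[...,0]<.042)&(z>.02)&(z<.04)
    print('lever',np.round(x,4),np.degrees(x[2]),'err',round(e,2),'boss',np.round(tf(x,[-.046,0]),4),'eye',np.round(tf(x,[.12,.022]),4))
    for n,k,h in(('boss',B,.0355),('eye',E,.024),('arm',Ar,.030)): print(n,k.sum(),'underside z',np.round(np.median(W[k][:,2])-h,4) if k.sum() else None)
    return x
E
python3 - <<'E'
from lev import *
cur=read_state();print(cur['t'],cur['tool_pos'],cur['tcp_rot'],cur['moment'],cur['contact_force'],cur['opening'])
p=shot('wrist','w5');report(p,cur,.075)
E
```

```text
10.8667 [0.48713161 0.17882276 0.16334262] [-1.79989378e+02 -7.62369333e-02 -1.75731011e+02] [-0.00062857  0.0322086   0.02282234] [-0.74011236  0.01037447 -4.79854726] 0.012625510026306842
lever [0.4837 0.179  0.1011] 5.7898787132086245 err 7.35 boss [0.438  0.1743] eye [0.6009 0.213 ]
boss 5670 underside z 0.1372
eye 0 underside z None
arm 669 underside z 0.1379
```

View pics/w5.png

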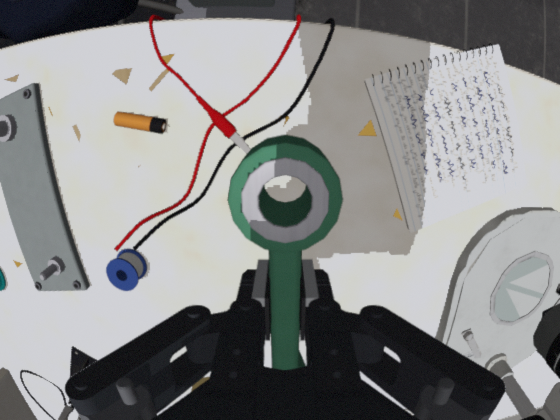

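The lever is held and level: the boss ring is at (286,195), the arm is between the pads, and the underside is at 137 mm at both the boss and the arm. Next I'll refine the stand pose and the lever's offset in the gripper.

```bash
cat > st.py <<'E'
from lev import *
from scipy.optimize import least_squares
def circ(Q,r):
    f=lambda c:np.hypot(Q[:,0]-c[0],Q[:,1]-c[1])-r
    return least_squares(f,Q[:,:2].mean(0),loss='soft_l1',f_scale=.001).x
def stand(W):
    m=(abs(W[...,2]-.012)<.004)&(W[...,0]>.36)&(W[...,0]<.64)&(W[...,1]>-.2)&(W[...,1]<-.02)
    n,l,s,c=cv2.connectedComponentsWithStats(m.astype(np.uint8));P=W[l==1+s[1:,4].argmax()][:,:2]
    r=cv2.minAreaRect((P*1000).astype(np.float32));print('rect',np.round(r[0],1),np.round(r[1],1),round(r[2],2))
    for n,c0 in(('stud',(.4225,-.132)),('pin',(.579,-.0785))):
        R=np.hypot(W[...,0]-c0[0],W[...,1]-c0[1])<.016
        t=W[R&(W[...,2]>.0435)&(W[...,2]<.052)];s=W[R&(W[...,2]>.024)&(W[...,2]<.042)]
        print(n,len(t),'tip',np.round(t.mean(0),4),'side fit',len(s),np.round(circ(s,.009 if n=='stud' else .005),4) if len(s)>5 else None)
E
python3 - <<'E'
from st import *
stand(np.load('w1.npy'))
p=shot('wrist');W=wcloud(p);t=read_state()['tool_pos'];yaw=np.radians(-175.73)
z=W[...,2]-(t[2]-.0256);d=W[...,:2]-t[:2];X=np.cos(yaw)*d[...,0]+np.sin(yaw)*d[...,1];Y=np.sin(yaw)*d[...,0]-np.cos(yaw)*d[...,1]
g=(abs(z-.0355)<.003)&(np.hypot(X-.046,Y)<.03)
r=cv2.minEnclosingCircle((np.stack([X[g],Y[g]],1)*1000).astype(np.float32));print('boss in tool',g.sum(),r)
for a in(.012,.016,.02):
    k=(abs(X-a)<.002)&(abs(z-.030)<.003)&(abs(Y)<.02);print(a,k.sum(),np.percentile(Y[k],[2,98]).round(4) if k.sum() else '')
E
```

```text
rect [ 503.  -110.6] [240.5  91.3] 11.57
stud 256 tip [ 0.4237 -0.132   0.0458] side fit 123 [ 0.4229 -0.1332]
pin 80 tip [ 0.5808 -0.0779  0.0454] side fit 57 [ 0.5813 -0.0782]
boss in tool 7954 ((45.81536102294922, 0.058409202843904495), 21.965003967285156)
0.012 353 [-0.0114  0.0117]
0.016 287 [-0.0072  0.0067]
0.02 280 [-0.0071  0.0066]
```

The lever origin coincides with the TCP. The stand origin is at (0.468, -0.124), yaw 11.6°, and the plate and tip fits agree. I'll carry it over high, then lower.

Request:
{"api": "move_arm", "payload": {
  "linear": [
    [1,-8,0],
    [4,-25,0],
    [7,-48,0],
    [11,-73,0],
    [14,-98,0],
    [18,-123,0],
    [22,-148,0],
    [25,-173,0],
    [29,-198,0],
    [33,-223,0],
    [36,-246,0],
    [39,-266,0],
    [41,-282,0],
    [42,-293,0],
    [42,-299,0],
    [42,-300,0],
    [42,-300,0],
    [42,-300,0]
  ],
  "yaw": [0,-0.5,-1,-1.5,-2,-3,-4,-5,-6,-6.5,-7,-7.3,-7.3,-7.3,-7.3,-7.3,-7.3,-7.3],
  "jaw": [1,1,1,1,1,1,1,1,1,1,1,1,1,1,1,1,1,1]
}}

```text
t: 12.47
tool_pos: [0.468, -0.1226, 0.1643]
tcp_rot: [180.0, -0.0, -168.4]
contact_force: [-0.4, -0.2, -3.6]
opening: 0.0126
finger_force: 58.9
```

Run:
```python
from st import *
s=read_state();print(s['t'],s['tool_pos'],s['tcp_rot'],s['moment'])
t=s['tool_pos'];psi=np.radians(s['tcp_rot'][2]);e=np.array([.468,-.1239])-t[:2]
print('go tool x,y mm',1e3*(np.cos(psi)*e[0]+np.sin(psi)*e[1]),1e3*(np.sin(psi)*e[0]-np.cos(psi)*e[1]),'z',1e3*(t[2]-.1116),'yaw',-(11.57-180-s['tcp_rot'][2]))
```

```text
12.4667 [ 0.46803029 -0.12263579  0.16431389] [ 1.79974564e+02 -1.41716329e-02 -1.68389138e+02] [ 0.02972026 -0.01324133  0.01119386]
go tool x,y mm 0.2841076573320717 -1.2322463760275844 z 52.71389050776726 yaw 0.04086198446486833
```

Request:
{"api": "move_arm", "payload": {
  "linear": [
    [0,-1,6],
    [0,-1,16],
    [0,-1,28],
    [0,-1,39],
    [0,-1,47],
    [0,-1,51],
    [0,-1,53],
    [0,-1,53],
    [0,-1,53],
    [0,-1,53],
    [0,-1,53],
    [0,-1,53]
  ],
  "yaw": [0,0,0,0,0,0,0,0,0,0,0,0],
  "jaw": [1,1,1,1,1,1,1,1,1,1,1,1]
}}

```text
t: 13.47
tool_pos: [0.4686, -0.1245, 0.1119]
tcp_rot: [-180.0, 0.0, -168.4]
contact_force: [-0.9, -0.0, -4.1]
opening: 0.0128
finger_force: 58.9
```

Run:
```python
from st import *
s=read_state();t=s['tool_pos'];print(s['t'],t,s['tcp_rot'],s['qvel'].round(2),s['moment'])
p=shot('wrist','w6');W=wcloud(p);yaw=np.radians(s['tcp_rot'][2])
z=W[...,2]-(t[2]-.0256);d=W[...,:2]-t[:2];X=np.cos(yaw)*d[...,0]+np.sin(yaw)*d[...,1];Y=np.sin(yaw)*d[...,0]-np.cos(yaw)*d[...,1]
g=(abs(z-.0355)<.003)&(np.hypot(X-.046,Y)<.03)
c,r=cv2.minEnclosingCircle((np.stack([X[g],Y[g]],1)*1000).astype(np.float32));print('boss in tool',c,r,'boss underside z',np.median(W[g][:,2])-.0355)
k=(abs(Y)<.005)&(abs(X-.018)<.004)&(abs(z-.03)<.004);print('arm underside',np.median(W[k][:,2])-.03)
p=shot('scene','s6');W=cloud(p)
hsv=cv2.cvtColor(p['pixels'],cv2.COLOR_RGB2HSV).astype(int)
d=W[...,:2]-t[:2];X=-(np.cos(yaw)*d[...,0]+np.sin(yaw)*d[...,1]);Y=-(np.sin(yaw)*d[...,0]-np.cos(yaw)*d[...,1]);Y=-Y if False else Y
gr=(hsv[...,0]>50)&(hsv[...,0]<95)&(hsv[...,1]>60)
th=np.radians(11.6);X=np.cos(th)*d[...,0]+np.sin(th)*d[...,1];Y=-np.sin(th)*d[...,0]+np.cos(th)*d[...,1]
k=gr&(W[...,2]>.07)&(abs(X)<.16)&(abs(Y)<.06)
for n,q,h in(('boss',k&(X<-.03),.0355),('eye',k&(X>.107),.024)):
    Q=W[q];print('scene',n,q.sum(),'top z-h',np.percentile(Q[:,2],95)-h if len(Q) else None,'X',np.percentile(X[q],[2,98]).round(4) if len(Q) else '','Y',np.percentile(Y[q],[2,98]).round(4) if len(Q) else '')
cv2.imwrite('pics/s6c.png',cv2.resize(p['pixels'][130:310,200:440],None,fx=3,fy=3)[:,:,::-1])
```

```text
13.4667 [ 0.46855128 -0.12451847  0.11194424] [-1.79963122e+02  3.40615772e-02 -1.68428651e+02] [ 0.09  0.05 -0.08 -0.03 -0.01  0.1 ] [-0.01004288 -0.03215116  0.01194473]
boss in tool (46.1536979675293, -0.08370064198970795) 21.92128562927246 boss underside z 0.0858071896749483
arm underside 0.0866054733703307
scene boss 244 top z-h 0.08488164852256047 X [-0.0614 -0.0306] Y [-0.0108  0.0233]
scene eye 124 top z-h 0.08714026717909676 X [0.1073 0.128 ] Y [0.0144 0.0369]
```

View pics/s6c.png

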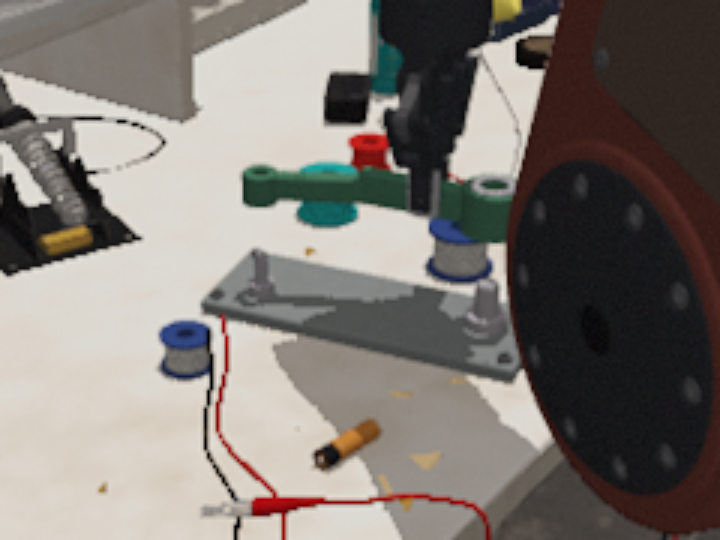

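The crop shows the lever level, with the eye (262,186) above the pin (261,265) and the boss (490,200) above the stud (487,300). The spool stands upright behind the stand at (458,250). The underside is at 86 mm, which is 40 mm above the tips. I'm handing the job in.

```bash
python3 -c "
from workcell import *
print(job_done())"
```

```text
the job is handed in; nothing more can be done
None
```

I put the spool upright on the bench, off the stand, and the arm is holding the lever still and level about 4 cm above the stud and pin tips; the job is handed in.

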